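Set the tape dispenser and hold its feed dial at the third click

TASK

On the carton-tape dispenser, first swing the blue-knobbed lever until it points the same way as the red mark on its scale. Then, without disturbing the lever, press the orange bar of the spring-return feed dial down past its first two clicks (yellow tabs) to the third (green tab), never on to the fourth (red tab), and finish with the robot's fingers still pressing it there against the spring: do not let go. Leave the other things on the desk where they are.

Things in the scene. Friction and masses are not known exactly. Their poses are not given: they have to be found in the camera images.
- machine: Fixed grey tape dispenser, 170 (x) by 345 mm (y), its orange-barred dial at the +y end and a brown tape roll (top 178 mm high) at the -y end. Origin: on the table, z up; its y axis runs horizontally from the roll to the dial. The lever deck is 130 mm high, the nose that carries the dial 125 mm high and 80 mm wide, ending 25 mm beyond the dial's axle. Lever and dial both swing in the machine's y-z plane (about its x axis).
- lever_pivot (a point): Pivot of the lever and of the red mark, at the height of the deck, 160 mm in -y from the dial's axle.
- lever_knob (a point): Centre of the blue ball knob, 28 mm across, at the end of the lever, a 10 mm steel rod, 100 mm from the pivot. Its z axis points along the lever, away from the pivot. Beside the rod, 14 mm to +x, stands a round scale plate of 50 mm radius about the pivot; nothing stands beside the knob.
- lever (a joint): Lever angle, rad: 0 upright, positive leaning to the machine's +y (towards the dial), range -0.9 to 0.9. Starts between -0.7 and -0.2. Stiff hinge: stays where it is left; the knob needs about 2 N.
- mark (a joint): Angle of the red mark on the scale, rad, measured as lever is: the wanted lever angle, between 0.05 and 0.65. Look only, it cannot be touched or moved.
- mark_tip (a point): Tip of the red mark, 67 mm from the lever's pivot and 15 mm to its +x side; its z axis points outwards along the mark. The lever is set when it is parallel to this.
- dial_axle (a point): Axle of the feed dial, 100 mm above the table. A fixed round white plate of 60 mm radius about it stands 61 to 65 mm to the +x side, with coloured tabs reaching 79 mm from the axle: black at rest, then yellow, yellow, green (third click), red (fourth).
- dial_bar (a point): Centre of the orange bar of the dial, a round bar 18 mm thick and 110 mm long along the machine's x, carried by two orange arms at its ends; the bar's centre moves on a circle of 110 mm radius about the axle, on its +y side.
- dial (a joint): Dial angle, rad: 0 at rest, grows as the bar is pressed down. The bar lies 0.55 rad above the level at 0, so its elevation is 0.55 minus this value. Clicks (detents) at 0.3, 0.6, 0.9 and 1.2; end stop at 1.25. A spring returns it to 0 from anywhere as soon as it is let go; the bar needs about 3 to 8 N, most just before each click.
- tape_roll: Black tape roll lying flat, 100 mm across, 48 mm high, loose; origin under its centre. Leave alone.
- glue_jar: Blue jar, 50 mm across, 55 mm high, loose; origin under its centre. Leave alone.
- flask: Pink flask, 74 mm across, 230 mm high, loose; origin under its centre. Leave alone.
- pen_cup: Dark cup with pens, 84 mm across, 150 mm high, loose; origin under its centre. Leave alone.
- stapler: Black stapler, 140 by 36 mm, 48 mm high, loose; origin under its centre. Leave alone.

How it is judged:
On the way, in this order (a step that is already met when the one before it is completed fails the run):
1. the lever is set to the red mark, within 0.1 rad, with the dial still at rest (angle between the z axis of lever_knob and the z axis of mark_tip, either way round below 0.1 rad and value of joint dial below 0.12 rad), for 0.3 s.
2. the dial is pressed to its third click by the fingers (value of joint dial between 0.79 and 1.01 rad and contact force between the fingers and dial above 1.5 N), for 0.5 s.
At the end, for the whole second after the job is handed in: The lever is parallel to the red mark within 0.1 rad, the dial stands still at its third click (0.9 rad, within 0.11), and the fingers press on its bar with more than 1.5 N (all of step 2 and angle between the z axis of lever_knob and the z axis of mark_tip, either way round below 0.1 rad and velocity of joint dial between -0.2 and 0.2 rad/s); the arm keeps its last pose, push and grip.
It fails at once if the dial is pressed on to the fourth click (beyond 1.1 rad) (value of joint dial above 1.1 rad).
It fails at once if the dial is pressed (beyond 0.2 rad) while the lever is off the mark by more than 0.15 rad (value of joint dial above 0.2 rad and angle between the z axis of lever_knob and the z axis of mark_tip, either way round above 0.15 rad).
It fails at once if a bystander is moved by more than 30 mm (distance of any of tape_roll, glue_jar, flask, pen_cup, stapler from where it was at the start of the episode above 0.03 m).
It also fails if it takes over 48 s, if anything falls off the work surface, if the arm or the gripper's body presses on something with over 40 N, if the wrist force passes 120 N, or if a joint passes its speed limit or range.

ROBOT

A 6-joint arm with a two-finger parallel gripper is mounted at the origin on the work surface. World frame = base frame: x ahead of the robot, y to its left, z up, the work surface at z = 0. Lengths are in m, angles in rad, forces in N, time in s.
With the tool pointing down it reaches from about 0.3 to 0.85 m from the base axis. Payload 4.2 kg.
Tool frame: the origin (TCP) lies at the very end of the fingers, on their centre line; the grasp point (between the pads) lies 19 mm behind it (env.grip_point_offset is the distance from the TCP to the grasp point, in m); z points along the fingers, x is the direction in which the jaws open and shut, and the axes are right-handed (so a half turn about z gives the same grasp; the last joint's range is limited). The gripper opens to 91 mm and grips with 3 to 60 N. Pads are 32 mm wide; open, the fingers measure 118 mm over their backs; the gripper's body (76 mm by 178 mm) begins 60 mm behind the grasp point.
Start: joints at [-1.239, 0.32, 1.565, -0, 1.257, -0.02], TCP at [0.198, -0.54, 0.214] pointing down, gripper open.
Joint ranges: [-3.11, 3.11], [-0.84, 2.01], [0.21, 2.61], [-1.34, 4.49], [0.05, 2.63], [-2.56, 2.56]. Speed limits (rad/s): [2.57, 2.57, 3.14, 3.14, 3.14, 3.14].

INTERFACE

Orientations are given as a 3x3 rotation matrix whose columns are the frame's x, y, z axes.
In Python, from rig import status, imaging, ticket, finder, env gives the robot as it stands.
- The arm moves only by the tool step_arm, never from a script. Its argument "targets" is text: rows parted by semicolons, each of 5 numbers parted by spaces: the opening, from 0 (shut) to 1 (fully open), then the shift along the world's x, y, z as a fraction of full scale, then the turn about the world's z as a fraction of full scale. In form: hand tx ty tz turn; .... A call has 1 to 5 rows; each row shifts and turns the pose as measured when the row begins; what a row does not reach is not made up. Full scale, the value 1, is 150 mm for a shift and 5 degrees for a turn. A row lasts 1/10 s, in which the tool goes at most 50 mm and 8.59 degrees, less where a joint would pass 70% of its speed; a pose out of reach is approached as far as the arm can. A call with a number of a shift or a turn outside -1 to 1 is refused whole. A call with a gripper value outside its range is refused whole. The fingers move at their own pace and stop on an object; "force" is the grip in N (left out, the last holds). Time passes only in rows, so rows that do not move let the fingers close. It gives the time, the measured TCP pose, the force and the opening at its end, in the units of the state.
- status.sense(): the state, without advancing time (a new reading comes with each control period).
- imaging.grab_frame(name): name is "scene" or "side" or "wrist"; returns the picture (400x640x3 uint8, red, green, blue); there is no depth.
- imaging.camera_params(name): a dict with "fx", "fy", "cx", "cy" (pixels), "R" (3x3) and "t" (3): a world point X has camera coordinates R X + t. Camera axes: x right, y down, z forward; pixel columns grow to the right and rows downward; lengths in m; the calibration is good to about 2 mm. A picture is of the moment at which its call begins: read the wrist's pose just before it. camera_params takes no time and is no camera call; for the wrist camera it gives the pose at the moment of the call.
- ticket.sign_off(): hands the job in, once; it reports no verdict.
Trained networks look in the newest picture that a camera, given by its name, has taken for a name from the list of things; names that differ only in an ending like _2 or _b are one class to them, and where a whole thing is asked for, a point or a joint stands for the part that bears it (a point fixed in the world has none). Each returns a list of dicts, best first, with "p" (0 to 1); they miss things now and then, are a little off and sometimes report something else, mostly with a low value. They report only what shows in the picture. A call takes as long as a camera call.
- finder.spot_in(target, camera): "bbox" ([left, top, right, bottom] as shares, 0 to 1, of the picture: columns of its width, rows of its height, round what is visible of it).
- finder.tip_of(target, camera): "centre" ([row, column] as shares, 0 to 1, of the picture: columns of its width, rows of its height: a listed point, or the origin of a listed thing).
The state is a dict: "time": time; "joints": joint angles; "joint_vel": joint speeds; "joint_torque": joint torques, N m; "eef_pos": TCP position; "eef_rot": TCP orientation; "wrist_force": force on the tool from outside, world axes, zero at the start; "wrist_torque": the same for the moment, N m; "gripper_width": finger opening in m.
Only numpy, scipy, OpenCV 4.12 (cv2) and the standard library are available. Lean on these libraries where they do the work, as an engineer would, in place of code of your own. Each camera call takes 0.05 s, during which the arm holds its last target.

## Working session

There is one attempt and no reset: what is moved stays moved. The work goes in short steps, Python scripts to look and compute and a tool call to move; the robot and the scene stay as the last step left them, time stands still between calls to the robot, and variables do not carry over. Pictures are saved under pics/ and viewed, and the job is handed in when it is done.

Besides the shell and the picture viewer there is one more tool, called after "Call:" in YAML: its name, and indented under it one key for each argument. step_arm: Moves the arm, as the interface text tells. Shift numbers are shares of 150 mm and turn numbers shares of 5 degrees, none past 1 either way. Its arguments: {"type":"object","properties":{"targets":{"type":"string"},"force":{"type":"number"}},"required":["targets"]}

```bash
mkdir -p pics
python3 - <<'E'
from rig import status, imaging, finder, env
import cv2
s=status.sense();print(s['time'],s['eef_pos'],s['eef_rot'],s['gripper_width'])
for n in ['scene','side']:
    im=imaging.grab_frame(n);cv2.imwrite(f'pics/{n}0.png',im[:,:,::-1])
    for t in ['lever_pivot','lever_knob','mark_tip','dial_axle','dial_bar','machine']:
        print(n,t,[(round(d['p'],2),round(d['centre'][1]*640,1),round(d['centre'][0]*400,1)) for d in finder.tip_of(t,n)[:2]])
    c=imaging.camera_params(n);print(c)
E
```

```text
0.0 [ 0.19797467 -0.53931322  0.21312432] [[ 3.44580722e-01 -9.38756495e-01 -6.07829022e-04]
 [-9.38755069e-01 -3.44581258e-01  1.63632359e-03]
 [-1.74555589e-03  6.75700991e-06 -9.99998476e-01]] 0.09129745583420022
scene lever_pivot [(0.64, 288.2, 183.0)]
scene lever_knob [(0.63, 277.6, 150.7)]
scene mark_tip [(0.56, 292.6, 172.4)]
scene dial_axle [(0.93, 320.9, 210.1), (0.45, 276.7, 152.4)]
scene dial_bar [(0.6, 349.7, 213.2)]
scene machine [(0.59, 303.4, 220.2)]
{'fx': 398.86701870149597, 'fy': 398.86701870149597, 'cx': 324.5162168167313, 'cy': 190.86707627842665, 'R': array([[-0.72955692,  0.68366266,  0.01876334],
       [ 0.42498563,  0.47466876, -0.77076377],
       [-0.53584878, -0.55434189, -0.63684469]]), 't': array([ 0.38593933, -0.08013341,  1.52171995])}
side lever_pivot [(0.72, 330.7, 230.3), (0.67, 325.2, 217.9)]
side lever_knob [(0.63, 333.7, 220.1)]
side mark_tip [(0.57, 335.9, 211.6)]
side dial_axle [(0.85, 325.2, 216.3)]
side dial_bar [(0.72, 317.4, 194.3)]
side machine []
{'fx': 442.157134533253, 'fy': 442.157134533253, 'cx': 322.53182624690186, 'cy': 204.59312520769254, 'R': array([[ 0.99372785, -0.11071381, -0.01572905],
       [-0.06703033, -0.47715043, -0.87626161],
       [ 0.08950914,  0.87181989, -0.48157886]]), 't': array([-0.51634644,  0.1677545 ,  1.68546255])}
```

Run:
```python
import cv2
a=cv2.imread('pics/scene0.png');b=cv2.imread('pics/side0.png')
cv2.imwrite('pics/s_crop.png',cv2.resize(a[110:290,200:440],None,fx=3.3,fy=3.3,interpolation=cv2.INTER_CUBIC))
cv2.imwrite('pics/d_crop.png',cv2.resize(b[130:310,200:440],None,fx=3.3,fy=3.3,interpolation=cv2.INTER_CUBIC))
```

```text
(no output)
```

View pics/scene0.png

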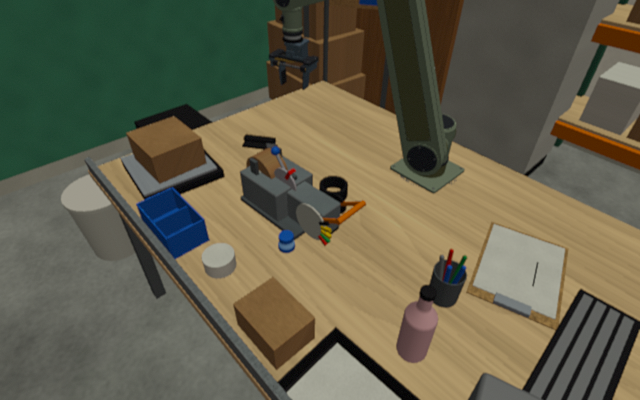

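View pics/side0.png

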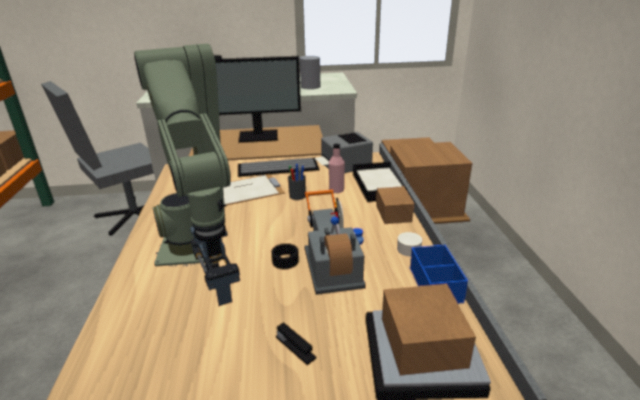

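View pics/s_crop.png

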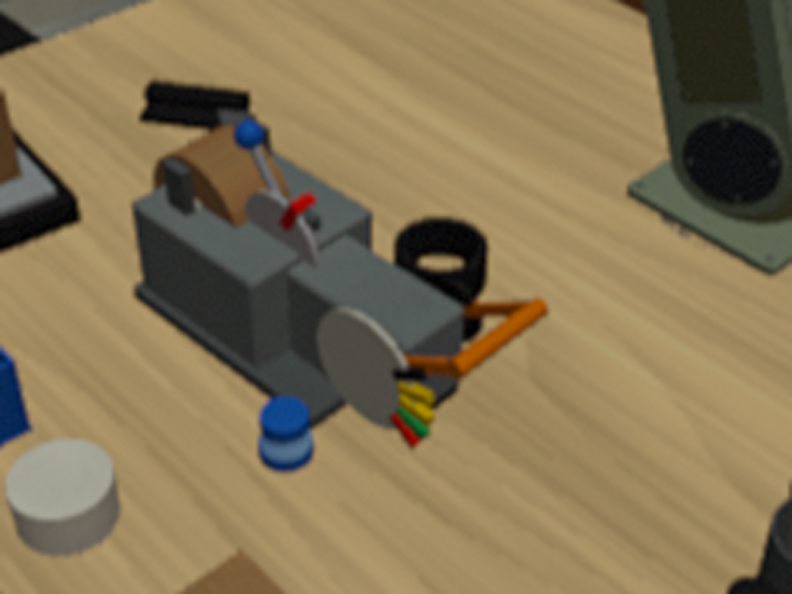

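View pics/d_crop.png

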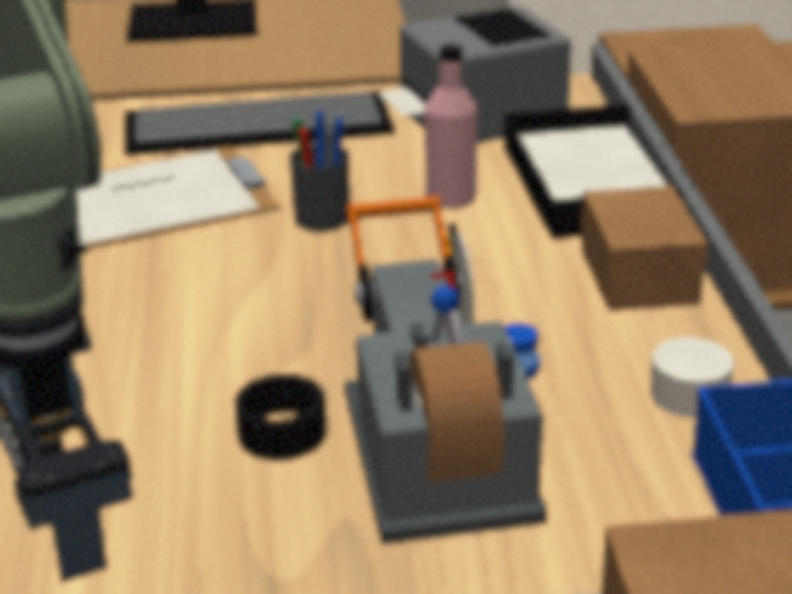

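```bash
cat > fit.py <<'E'
import numpy as np
from scipy.optimize import least_squares
from rig import imaging
C={n:imaging.camera_params(n) for n in ['scene','side']}
def proj(n,X,c=None):
    c=c or C[n];p=c['R']@np.asarray(X)+c['t'];return np.array([c['fx']*p[0]/p[2]+c['cx'],c['fy']*p[1]/p[2]+c['cy']])
def model(v):
    ax,ay,yaw,dx,th,mk=v
    ex=np.array([np.cos(yaw),np.sin(yaw),0]);ey=np.array([-np.sin(yaw),np.cos(yaw),0]);ez=np.array([0,0,1.])
    A=np.array([ax,ay,.1]);P=A-.16*ey+dx*ex+.03*ez
    B=A+.11*(np.cos(.55)*ey+np.sin(.55)*ez)
    d=lambda a:np.sin(a)*ey+np.cos(a)*ez
    return dict(A=A,P=P,B=B,bl=B-.053*ex,br=B+.053*ex,knob=P+.1*d(th),mark=P+.067*d(mk)+.015*ex,plate=A+.063*ex,mb=P+.050*d(mk)+.015*ex)
E
cat > f1.py <<'E'
from fit import *
O=[]
s=lambda x,y:(200+x/3.3,110+y/3.3); d=lambda x,y:(200+x/3.3,130+y/3.3)
O=[('scene','knob',s(250,133)),('scene','bl',s(543,307)),('scene','br',s(460,367)),('scene','mark',s(312,202)),
('scene','plate',s(361,366)),('side','knob',d(445,297)),('side','bl',d(353,211)),('side','br',d(437,203))]
f=lambda v:np.concatenate([proj(n,model(v)[k])-o for n,k,o in O])
r=least_squares(f,[.5,-.1,0,0,-.4,.3],loss='soft_l1')
print(r.x.round(3));
for (n,k,o),e in zip(O,f(r.x).reshape(-1,2)):print(n,k,e.round(1))
m=model(r.x)
for k in m:print(k,m[k].round(3))
J=r.jac;print(np.sqrt(np.diag(np.linalg.inv(J.T@J))).round(4))
E
python3 f1.py
```

```text
[ 0.522 -0.007  0.077 -0.007 -0.583  0.566]
scene knob [0.1 0.2]
scene bl [-1.6 -0.1]
scene br [-1.   0.6]
scene mark [-1.3  0.8]
scene plate [1.2 1.5]
side knob [-2.1  0.2]
side bl [-2.1  0.2]
side br [-1.  -0.1]
A [ 0.522 -0.007  0.1  ]
P [ 0.527 -0.167  0.13 ]
B [0.515 0.087 0.157]
bl [0.462 0.083 0.157]
br [0.568 0.091 0.157]
knob [ 0.532 -0.222  0.213]
mark [ 0.54  -0.13   0.187]
plate [ 0.585 -0.002  0.1  ]
mb [ 0.54  -0.139  0.172]
[0.0048 0.0025 0.0408 0.0125 0.0381 0.0758]
```

Call:
step_arm:
  targets: "1 0 0 0.3 1;1 0 0 0.3 1;1 0.2 0.2 0.1 1;1 0.2 0.2 0 1;1 0.2 0.2 0 1"

```text
time: 1.2
eef_pos: [0.2869, -0.4495, 0.3211]
eef_rot: [[0.714, -0.7, -0.004], [-0.7, -0.714, -0.0], [-0.002, 0.003, -1.0]]
wrist_force: [1.1, -1.1, -0.3]
gripper_width: 0.091
```

Call:
step_arm:
  targets: "1 0.2 0.2 0 1;1 0.2 0.2 0 1;1 0.2 0.2 0 1;1 0.2 0.1 0 1;1 0.2 0.1 0 1"

```text
time: 1.7
eef_pos: [0.4417, -0.3222, 0.3234]
eef_rot: [[0.949, -0.314, 0.001], [-0.314, -0.949, -0.004], [0.002, 0.004, -1.0]]
wrist_force: [-0.4, -1.5, -0.1]
gripper_width: 0.0913
```

Call:
step_arm:
  targets: "1 0.1 0.1 0 1;1 0.1 0.1 0 1;1 0.1 0.1 0 1;1 0 0 0 1;1 0 0 0 1"

```text
time: 2.2
eef_pos: [0.4928, -0.2716, 0.3228]
eef_rot: [[0.99, 0.142, 0.003], [0.142, -0.99, -0.002], [0.003, 0.002, -1.0]]
wrist_force: [1.3, -0.5, -0.5]
gripper_width: 0.0911
```

Run:
```python
from fit import *
from rig import status, imaging, finder, env
import cv2
s=status.sense();print(s['time'],s['eef_pos'].round(4),s['eef_rot'].round(3),s['gripper_width'],s['joints'])
c=imaging.camera_params('wrist');print(c)
im=imaging.grab_frame('wrist');cv2.imwrite('pics/w1.png',im[:,:,::-1])
m=model([ 0.522,-0.007,0.077,-0.007,-0.583,0.566])
for k in m:print(k,proj('',m[k],c).round(1))
for t in ['lever_knob','mark_tip','lever_pivot','dial_bar']:
        print(t,[(round(d['p'],2),round(d['centre'][1]*640,1),round(d['centre'][0]*400,1)) for d in finder.tip_of(t,'wrist')[:2]])
```

```text
2.2 [ 0.4928 -0.2716  0.3228] [[ 0.99   0.142  0.003]
 [ 0.142 -0.99  -0.002]
 [ 0.003  0.002 -1.   ]] 0.09114242390433375 [-5.24274409e-01  2.51275904e-01  1.39142097e+00  5.42836867e-05
  1.49497863e+00 -6.66996166e-01]
{'fx': 323.50163670373024, 'fy': 323.50163670373024, 'cx': 318.62565947326135, 'cy': 197.19473660720786, 'R': array([[ 0.989729  ,  0.14291759,  0.00332728],
       [ 0.13617742, -0.94962352,  0.28226031],
       [ 0.04349963, -0.27890812, -0.95933208]]), 't': array([-0.45077255, -0.38826989,  0.39856496])}
A [383.1 -81.8]
P [363.6  83.1]
B [ 412.9 -271.3]
bl [ 343.4 -277.9]
br [ 481.7 -264.7]
knob [370.1 145.1]
mark [394.2  36.7]
plate [444.7 -76.8]
mb [389.3  50.7]
lever_knob [(0.78, 376.3, 150.3)]
mark_tip [(0.87, 401.3, 45.4)]
lever_pivot [(0.89, 367.1, 85.1), (0.15, 375.1, 147.8)]
dial_bar []
```

View pics/w1.png

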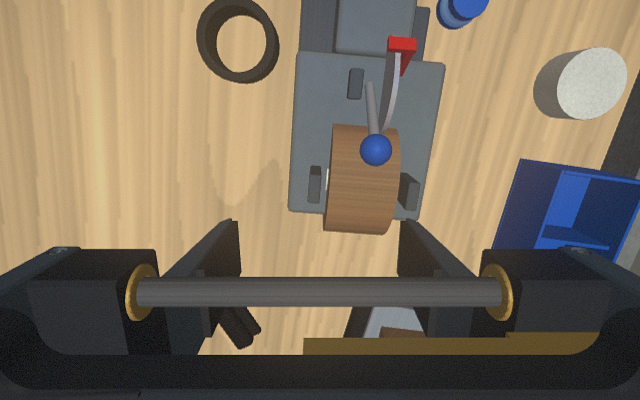

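```bash
cat > f2.py <<'E'
from fit import *
import sys
C['wrist']=dict(fx=323.50163670373024,fy=323.50163670373024,cx=318.62565947326135,cy=197.19473660720786,R=np.array([[ 0.989729  ,  0.14291759,  0.00332728],[ 0.13617742, -0.94962352,  0.28226031],[ 0.04349963, -0.27890812, -0.95933208]]),t=np.array([-0.45077255, -0.38826989,  0.39856496]))
s=lambda x,y:(200+x/3.3,110+y/3.3); d=lambda x,y:(200+x/3.3,130+y/3.3)
O=[('scene','knob',s(250,133)),('scene','bl',s(543,307)),('scene','br',s(460,367)),('scene','mark',s(312,202)),
('scene','plate',s(361,366)),('side','knob',d(445,297)),('side','bl',d(353,211)),('side','br',d(437,203)),
('wrist','knob',(375.5,150)),('wrist','P',(367.1,85.1)),('wrist','mark',(401.5,41.5)),('wrist','mark',(401.3,43))]
f=lambda v:np.concatenate([proj(n,model(v)[k])-o for n,k,o in O])
r=least_squares(f,[.5,-.1,0,0,-.4,.3],loss='soft_l1')
print(r.x.round(3));
for (n,k,o),e in zip(O,f(r.x).reshape(-1,2)):print(n,k,e.round(1))
m=model(r.x)
for k in m:print(k,m[k].round(3))
J=r.jac;print(np.sqrt(np.diag(np.linalg.inv(J.T@J))).round(4))
E
python3 f2.py
```

```text
[ 0.521 -0.009  0.061  0.002 -0.605  0.526]
scene knob [-1.9  0.6]
scene bl [-2.1 -0.2]
scene br [-2.   0.2]
scene mark [-3.9  0.7]
scene plate [0.7 0.8]
side knob [-0.4  1. ]
side bl [-2.   0.3]
side br [-0.7  0.3]
wrist knob [-0.6 -0.6]
wrist P [1.7 0. ]
wrist mark [-0.4  0.7]
wrist mark [-0.2 -0.8]
A [ 0.521 -0.009  0.1  ]
P [ 0.533 -0.168  0.13 ]
B [0.515 0.085 0.157]
bl [0.462 0.082 0.157]
br [0.568 0.088 0.157]
knob [ 0.537 -0.225  0.212]
mark [ 0.546 -0.134  0.188]
plate [ 0.584 -0.005  0.1  ]
mb [ 0.547 -0.142  0.173]
[0.0027 0.0009 0.0133 0.004  0.0183 0.0233]
```

Call:
step_arm:
  targets: "1 0.15 0.16 0 -0.9;1 0.14 0.16 0 0;1 0 0 -0.1 0;1 0 0 0 0"

```text
time: 2.85
eef_pos: [0.5363, -0.2245, 0.3081]
eef_rot: [[0.999, 0.045, 0.004], [0.045, -0.999, -0.003], [0.004, 0.004, -1.0]]
wrist_force: [0.1, 0.5, 0.2]
gripper_width: 0.0912
```

```bash
cat > look.py <<'E'
from fit import *
from rig import status, finder
import cv2,sys
n,cam=sys.argv[1],sys.argv[2]
s=status.sense();print(s['time'],s['eef_pos'].round(4),s['eef_rot'][:,0].round(3),s['wrist_force'].round(1))
c=imaging.camera_params(cam)
im=imaging.grab_frame(cam)[:,:,::-1].copy()
if cam!='wrist':
    x0,y0=(200,110) if cam=='scene' else (200,130)
    im=cv2.resize(im[y0:y0+180,x0:x0+240],None,fx=3.3,fy=3.3,interpolation=cv2.INTER_CUBIC)
cv2.imwrite(f'pics/{n}.png',im)
for t in sys.argv[3:]:
        print(t,[(round(d['p'],2),round(d['centre'][1]*640,1),round(d['centre'][0]*400,1)) for d in finder.tip_of(t,cam)[:2]])
v=[0.521,-0.009,0.061,0.002,-0.605,0.526]
m=model(v)
print({k:proj('',m[k],c).round(1) for k in m})
E
python3 look.py w2 wrist lever_knob mark_tip
```

```text
2.85 [ 0.5363 -0.2245  0.3081] [0.999 0.045 0.004] [0.1 0.5 0.2]
lever_knob [(0.88, 319.4, 200.9)]
mark_tip [(0.58, 332.9, 90.0)]
{'A': array([311.3, -40.2]), 'P': array([316.1, 124.9]), 'B': array([ 307.3, -218.1]), 'bl': array([ 236.7, -217. ]), 'br': array([ 377.9, -219.3]), 'knob': array([317. , 199.1]), 'mark': array([332.8,  89. ]), 'plate': array([374.1, -41.2]), 'mb': array([332. ,  99.6])}
```

View pics/w2.png

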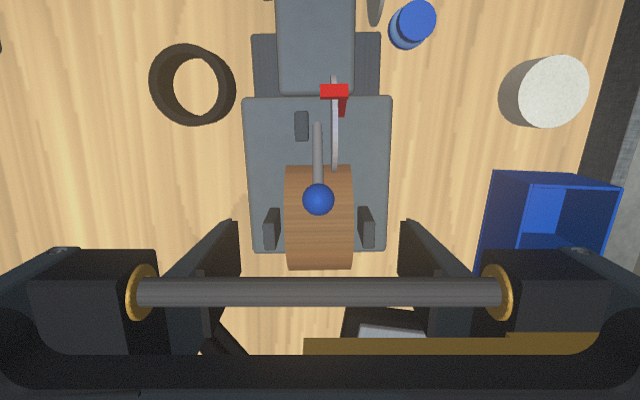

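Call:
step_arm:
  targets: "1 0.01 0 -0.3 0;1 0 0 -0.3 0;1 0 0 -0.1 0"
  force: 8

```text
time: 3.3
eef_pos: [0.5403, -0.2286, 0.2095]
eef_rot: [[0.999, 0.04, 0.023], [0.04, -0.999, -0.012], [0.022, 0.013, -1.0]]
wrist_force: [-0.2, 0.2, 0.4]
gripper_width: 0.091
```

Call:
step_arm:
  targets: "0 0 0 0 0;0 0 0 0 0;0 0 0 0 0;0 0 0 0 0"
  force: 8

```text
time: 3.7
eef_pos: [0.5403, -0.2306, 0.2119]
eef_rot: [[0.999, 0.036, 0.025], [0.037, -0.999, -0.013], [0.024, 0.014, -1.0]]
wrist_force: [-0.0, 0.6, 0.1]
gripper_width: 0.0619
```

Call:
step_arm:
  targets: "0.6 0 0.04 -0.07 0;0.5 -0.01 0 -0.02 0;0.3 0 0 0 0;0 0 0 0 0;0 0 0 0 0"
  force: 8

```text
time: 4.2
eef_pos: [0.5366, -0.2244, 0.1992]
eef_rot: [[0.999, 0.037, 0.021], [0.038, -0.999, -0.015], [0.021, 0.016, -1.0]]
wrist_force: [-5.2, -1.1, 3.2]
gripper_width: 0.0272
```

Call:
step_arm:
  targets: "0 0 0 0 0;0 0 0 0 0;0 0 0 0 0"
  force: 8

```text
time: 4.5
eef_pos: [0.5364, -0.2244, 0.1992]
eef_rot: [[0.999, 0.037, 0.021], [0.037, -0.999, -0.015], [0.021, 0.015, -1.0]]
wrist_force: [-0.9, -0.1, 0.2]
gripper_width: 0.0274
```

Call:
step_arm:
  targets: "0 -0.006 0.1 0.057 0;0 -0.006 0.107 0.04 0;0 -0.006 0.107 0.02 0;0 -0.006 0.107 0.002 0"

```text
time: 4.9
eef_pos: [0.5325, -0.1604, 0.2175]
eef_rot: [[0.999, 0.035, 0.021], [0.035, -0.999, -0.018], [0.02, 0.019, -1.0]]
wrist_force: [0.2, -2.2, -4.9]
gripper_width: 0.0273
```

Call:
step_arm:
  targets: "0 -0.006 0.107 -0.015 0;0 0 0 0 0"

```text
time: 5.1
eef_pos: [0.5312, -0.1399, 0.2149]
eef_rot: [[0.999, 0.038, 0.021], [0.038, -0.999, -0.017], [0.02, 0.018, -1.0]]
wrist_force: [1.6, -0.0, -4.9]
gripper_width: 0.0265
```

Call:
step_arm:
  targets: "0 -0.004 0.075 -0.035 0;0 -0.004 0.07 -0.04 0;0 0 0 0 0"

```text
time: 5.4
eef_pos: [0.5298, -0.1151, 0.2042]
eef_rot: [[0.999, 0.039, 0.022], [0.039, -0.999, -0.016], [0.021, 0.017, -1.0]]
wrist_force: [0.9, 0.3, -2.6]
gripper_width: 0.0278
```

```bash
python3 look.py s3 scene lever_knob mark_tip;python3 look.py w3 wrist lever_knob mark_tip
```

```text
5.4 [ 0.5298 -0.1151  0.2042] [0.999 0.039 0.021] [ 0.9  0.3 -2.6]
lever_knob [(0.56, 299.1, 163.3)]
mark_tip [(0.59, 289.2, 180.6), (0.38, 288.6, 171.5)]
{'A': array([325. , 211.1]), 'P': array([287.6, 180. ]), 'B': array([350.2, 211.8]), 'bl': array([362.4, 202.7]), 'br': array([337.4, 221.3]), 'knob': array([273.9, 150.9]), 'mark': array([290.7, 171.8]), 'plate': array([310. , 221.6]), 'mb': array([289. , 174.5])}
5.55 [ 0.5299 -0.1162  0.2047] [0.999 0.038 0.021] [-0.3  1.5 -0.5]
lever_knob [(0.57, 320.8, 261.9)]
mark_tip []
{'A': array([308.8,  62.8]), 'P': array([316.8, 263.6]), 'B': array([ 302.4, -138.8]), 'bl': array([ 202. , -137.5]), 'br': array([ 402. , -140.1]), 'knob': array([320.8, 403.4]), 'mark': array([340.3, 260.5]), 'plate': array([388.7,  61.1]), 'mb': array([338.5, 261.3])}
```

View pics/s3.png

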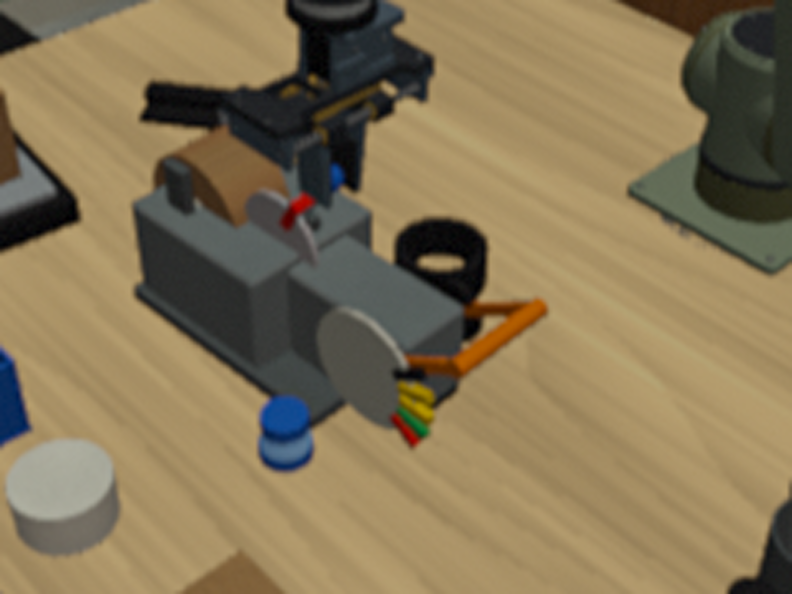

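View pics/w3.png

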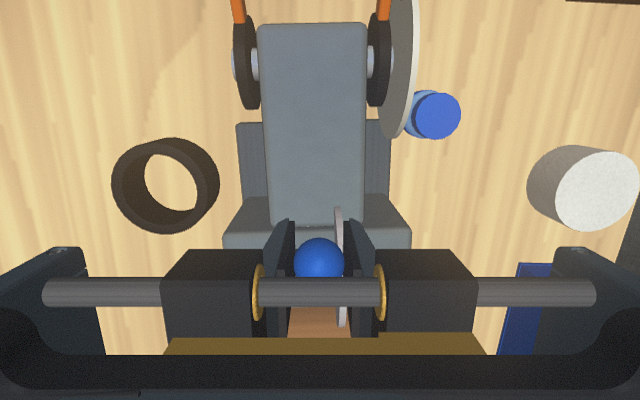

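Call:
step_arm:
  targets: "0.8 0 0 0 0;0.8 0 0 0 0;0.8 0 0 0 0;0.8 0 0 0.3 0;0.8 0 0 0.3 0"

```text
time: 6.2
eef_pos: [0.5269, -0.1182, 0.2909]
eef_rot: [[0.999, 0.036, 0.009], [0.036, -0.999, -0.016], [0.009, 0.016, -1.0]]
wrist_force: [0.8, 0.5, 0.0]
gripper_width: 0.064
```

Call:
step_arm:
  targets: "0.3 0 -0.3 0.1 0;0.3 0 -0.3 0 0;0 0 0 0 0"

```text
time: 6.5
eef_pos: [0.5304, -0.2114, 0.3147]
eef_rot: [[0.999, 0.039, 0.025], [0.04, -0.999, -0.023], [0.024, 0.024, -0.999]]
wrist_force: [0.4, -0.7, -0.9]
gripper_width: 0.0461
```

```bash
python3 look.py s4 scene lever_knob mark_tip;python3 look.py w4 wrist lever_knob mark_tip lever_pivot dial_bar
python3 - <<'E'
from rig import imaging
print(imaging.camera_params('wrist'))
E
```

```text
6.5 [ 0.5304 -0.2114  0.3147] [0.999 0.04  0.024] [ 0.4 -0.7 -0.9]
lever_knob [(0.48, 299.1, 162.5)]
mark_tip [(0.58, 290.4, 170.6)]
{'A': array([325. , 211.1]), 'P': array([287.6, 180. ]), 'B': array([350.2, 211.8]), 'bl': array([362.4, 202.7]), 'br': array([337.4, 221.3]), 'knob': array([273.9, 150.9]), 'mark': array([290.7, 171.8]), 'plate': array([310. , 221.6]), 'mb': array([289. , 174.5])}
6.65 [ 0.53   -0.2068  0.314 ] [0.999 0.043 0.022] [-0.2  0.  -0.2]
lever_knob [(0.67, 319.6, 91.4)]
mark_tip [(0.95, 337.9, 111.5)]
lever_pivot [(0.7, 318.7, 139.8)]
dial_bar []
{'A': array([312.8, -22.4]), 'P': array([318.1, 138.8]), 'B': array([ 310.4, -189.9]), 'bl': array([ 241.1, -189.7]), 'br': array([ 379.2, -190.2]), 'knob': array([321.1, 214.6]), 'mark': array([335.8, 108.3]), 'plate': array([374.1, -23.1]), 'mb': array([334.6, 117.2])}
{'fx': 323.50163670373024, 'fy': 323.50163670373024, 'cx': 318.62565947326135, 'cy': 197.19473660720786, 'R': array([[ 0.99869107,  0.04616798,  0.02201524],
       [ 0.03749918, -0.95360832,  0.29870552],
       [ 0.03478455, -0.29748898, -0.95409137]]), 't': array([-0.52772496, -0.28194416,  0.40591421])}
```

View pics/s4.png

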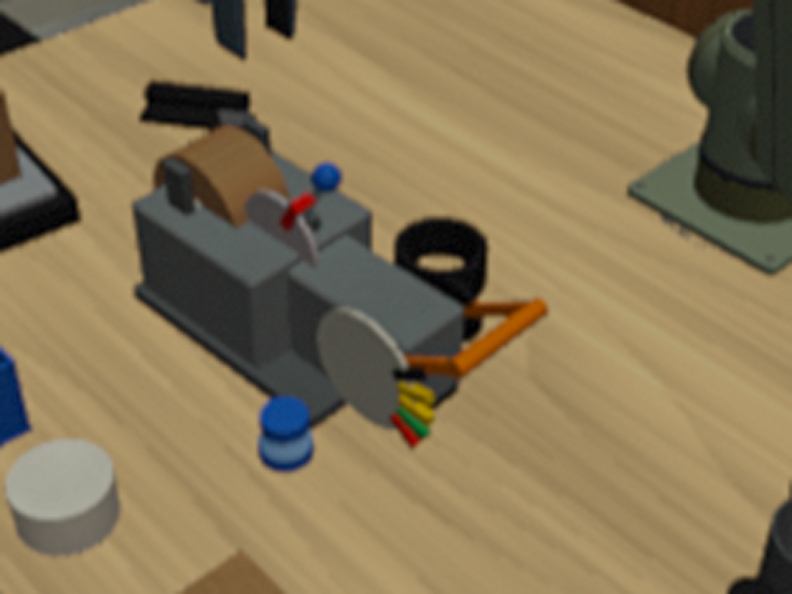

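View pics/w4.png

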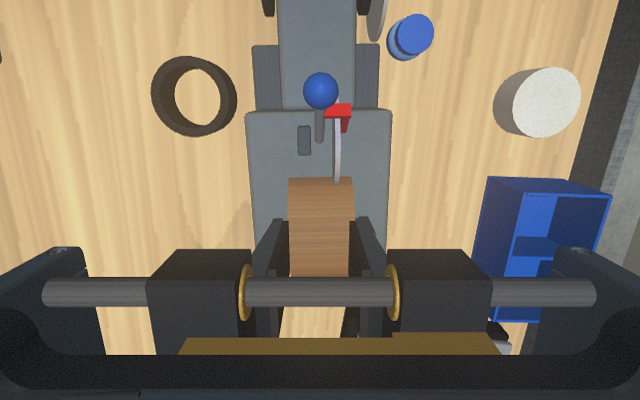

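```bash
python3 - <<'E'
import cv2
a=cv2.imread('pics/w4.png')[70:170,280:380];b=cv2.imread('pics/w2.png')[70:170,280:380]
cv2.imwrite('pics/z4.png',cv2.resize(cv2.hconcat([a,b]),None,fx=4,fy=4,interpolation=cv2.INTER_CUBIC))
E
cat > f3.py <<'E'
from fit import *
def W(R,t):return dict(fx=323.50163670373024,fy=323.50163670373024,cx=318.62565947326135,cy=197.19473660720786,R=np.array(R),t=np.array(t))
w1=W([[ 0.989729  ,  0.14291759,  0.00332728],[ 0.13617742, -0.94962352,  0.28226031],[ 0.04349963, -0.27890812, -0.95933208]],[-0.45077255, -0.38826989,  0.39856496])
w4=W([[ 0.99869107,  0.04616798,  0.02201524],[ 0.03749918, -0.95360832,  0.29870552],[ 0.03478455, -0.29748898, -0.95409137]],[-0.52772496, -0.28194416,  0.40591421])
S=C['scene']
s=lambda x,y:(200+x/3.3,110+y/3.3)
def f(v):
    px,py,yaw,t1,t2,mk,sx,sy=v
    ex=np.array([np.cos(yaw),np.sin(yaw),0]);ey=np.array([-np.sin(yaw),np.cos(yaw),0])
    P=np.array([px,py,.13]);d=lambda a:np.sin(a)*ey+np.cos(a)*np.array([0,0,1.])
    K1=P+.1*d(t1);K2=P+.1*d(t2);M=P+.067*d(mk)+.015*ex
    sh=np.array([sx,sy])
    return np.concatenate([proj('',K1,w1)-(375.5,150),proj('',M,w1)-(401.5,42.5),proj('',K2,w4)-(321,90.5),proj('',M,w4)-(338,111),
     proj('',P,w4)-(318.7,139.8),
     proj('',K1,S)+sh-s(250,133),proj('',K2,S)+sh-s(326,177),proj('',M,S)+sh-s(312,202),[(yaw-.061)/.02*1.5]])
r=least_squares(f,[.53,-.168,.06,-.6,.5,.5,0,0])
print(r.x.round(3),r.fun.round(1));J=r.jac;print(np.sqrt(np.diag(np.linalg.inv(J.T@J))).round(4))
E
python3 f3.py
```

```text
[ 0.534 -0.169  0.059 -0.607  0.515  0.52   2.587 -0.543] [-0.   0.1  0.4  0.8 -0.   0.2 -0.8 -1.   0.4 -0.   0.4  0.1  1.2 -0.2
 -1.7  0.  -0.1]
[4.000e-04 1.000e-03 8.000e-03 1.720e-02 1.410e-02 2.070e-02 5.947e-01
 5.898e-01]
```

View pics/z4.png

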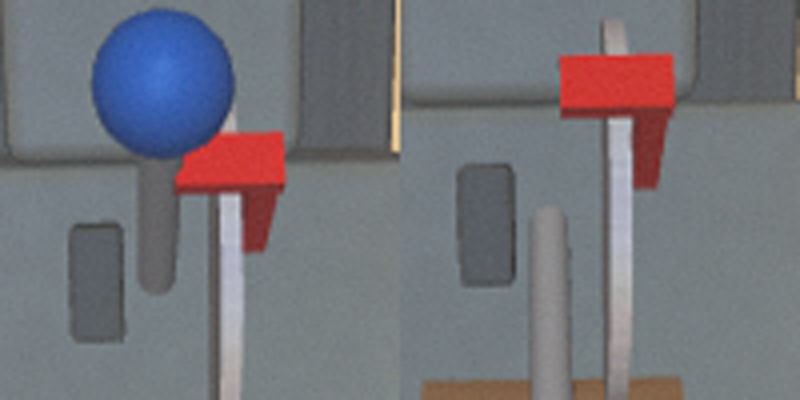

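Call:
step_arm:
  targets: "0 -0.02 0.3 0 0;0 -0.02 0.3 0 0;0 -0.02 0.3 0 0;0 -0.02 0.3 0 0;0 0 0.3 0 0"

```text
time: 7.4
eef_pos: [0.5167, 0.0239, 0.3124]
eef_rot: [[0.999, 0.039, 0.022], [0.04, -0.999, -0.02], [0.021, 0.021, -1.0]]
wrist_force: [0.7, -0.2, -0.4]
gripper_width: 0.001
```

```bash
python3 look.py w5 wrist dial_bar
python3 - <<'E'
from fit import *
for n,(u,v) in dict(cup=(446,301),flask=(414,357)).items():
    c=C['scene'];d=c['R'].T@np.array([(u-c['cx'])/c['fx'],(v-c['cy'])/c['fy'],1]);o=-c['R'].T@c['t'];print(n,o-d*o[2]/d[2])
E
```

```text
7.4 [0.5167 0.0239 0.3124] [0.999 0.04  0.021] [ 0.7 -0.2 -0.4]
dial_bar [(0.62, 319.6, 120.1)]
{'A': array([316.7, 193.7]), 'P': array([321.4, 318.9]), 'B': array([315.4, 118.9]), 'bl': array([261. , 120.1]), 'br': array([369.6, 117.6]), 'knob': array([324.5, 411.4]), 'mark': array([336.1, 327.5]), 'plate': array([367.7, 192.4]), 'mb': array([335.2, 324.9])}
cup [0.4477012 0.3883764 0.       ]
flask [0.63787532 0.42589572 0.        ]
```

View pics/w5.png

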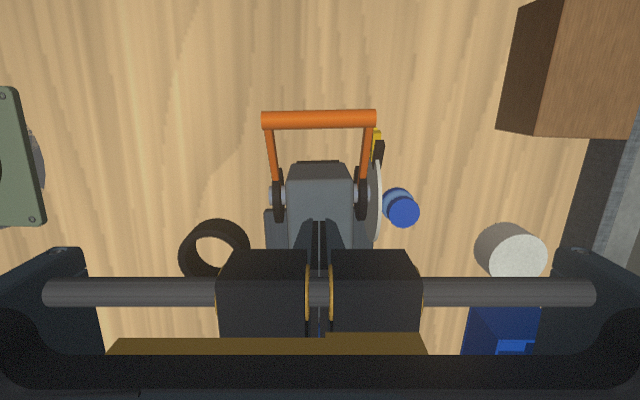

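Call:
step_arm:
  targets: "0 0.02 0.24 0 0;0 0.01 0.24 0 0;0 0 0 -0.3 0;0 0 0 -0.3 0;0 0 0 -0.2 0"

```text
time: 8.0
eef_pos: [0.5242, 0.1041, 0.1945]
eef_rot: [[0.998, 0.053, 0.037], [0.053, -0.998, -0.017], [0.036, 0.019, -0.999]]
wrist_force: [0.4, 0.9, 0.2]
gripper_width: 0.0002
```

Call:
step_arm:
  targets: "0 0 0 0 0"

```text
time: 8.1
eef_pos: [0.5212, 0.1036, 0.1904]
eef_rot: [[0.998, 0.054, 0.028], [0.054, -0.998, -0.019], [0.027, 0.02, -0.999]]
wrist_force: [0.6, -0.1, -0.1]
gripper_width: 0.0004
```

Call:
step_arm:
  targets: "0 0 -0.06 -0.06 0;0 0 0 -0.1 0;0 0 0 -0.1 0;0 0 0 -0.1 0"

```text
time: 8.5
eef_pos: [0.5276, 0.0958, 0.1443]
eef_rot: [[0.998, 0.051, 0.046], [0.052, -0.999, -0.01], [0.045, 0.013, -0.999]]
wrist_force: [-0.9, 1.5, 4.0]
gripper_width: 0.0005
```

```bash
python3 look.py s6 scene dial_bar
```

```text
8.5 [0.5276 0.0958 0.1443] [0.998 0.052 0.045] [-0.9  1.5  4. ]
dial_bar [(0.68, 291.3, 169.6), (0.57, 352.0, 221.9)]
{'A': array([325. , 211.1]), 'P': array([287.6, 180. ]), 'B': array([350.2, 211.8]), 'bl': array([362.4, 202.7]), 'br': array([337.4, 221.3]), 'knob': array([273.9, 150.9]), 'mark': array([290.7, 171.8]), 'plate': array([310. , 221.6]), 'mb': array([289. , 174.5])}
```

View pics/s6.png

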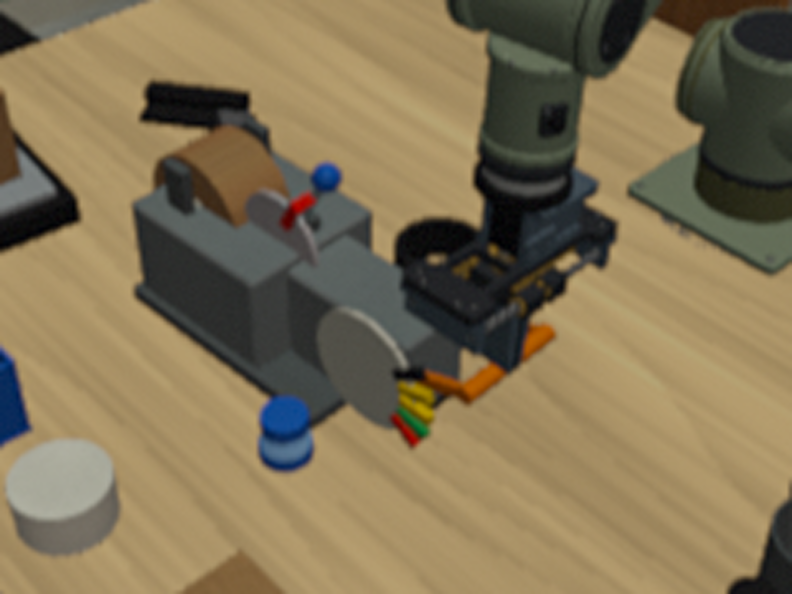

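Call:
step_arm:
  targets: "0 -0.02 0 -0.1 0;0 -0.01 0 -0.1 0;0 -0.01 0 -0.1 0;0 0 0 -0.1 0"

```text
time: 9.0
eef_pos: [0.5282, 0.0963, 0.093]
eef_rot: [[0.997, 0.049, 0.063], [0.049, -0.999, -0.005], [0.063, 0.008, -0.998]]
wrist_force: [-5.8, -0.1, 7.3]
gripper_width: 0.0005
```

Call:
step_arm:
  targets: "0 0 0 -0.04 0"

```text
time: 9.1
eef_pos: [0.5282, 0.0958, 0.0879]
eef_rot: [[0.997, 0.048, 0.063], [0.049, -0.999, -0.005], [0.063, 0.008, -0.998]]
wrist_force: [-4.0, -0.8, 4.8]
gripper_width: 0.0008
```

Call:
step_arm:
  targets: "0 -0.02 0 -0.08 0;0 -0.01 0 -0.03 0"

```text
time: 9.3
eef_pos: [0.5274, 0.0944, 0.0747]
eef_rot: [[0.996, 0.049, 0.072], [0.05, -0.999, -0.007], [0.071, 0.01, -0.997]]
wrist_force: [-1.9, 0.3, 4.5]
gripper_width: 0.0006
```

```bash
python3 look.py s7 scene dial_bar
```

```text
9.3 [0.5274 0.0944 0.0747] [0.996 0.05  0.071] [-1.9  0.3  4.5]
dial_bar [(0.66, 351.6, 239.4)]
{'A': array([325. , 211.1]), 'P': array([287.6, 180. ]), 'B': array([350.2, 211.8]), 'bl': array([362.4, 202.7]), 'br': array([337.4, 221.3]), 'knob': array([273.9, 150.9]), 'mark': array([290.7, 171.8]), 'plate': array([310. , 221.6]), 'mb': array([289. , 174.5])}
```

View pics/s7.png

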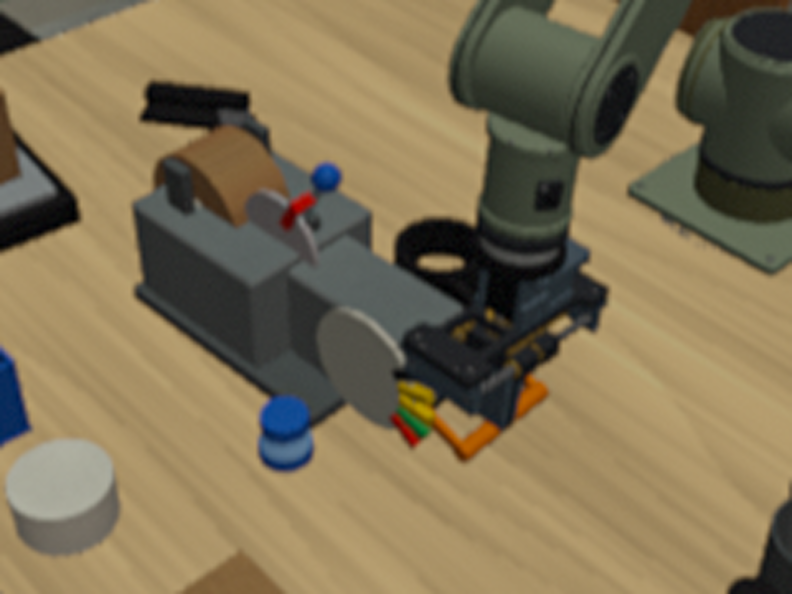

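```bash
cat > ang.py <<'E'
from fit import *
import sys
v=[float(a) for a in sys.argv[1:]]
bl=np.array([200+v[0]/3.3,110+v[1]/3.3]);br=np.array([200+v[2]/3.3,110+v[3]/3.3])
A=np.array([.5244,-.0093,.1]);y=.06;ex=np.array([np.cos(y),np.sin(y),0]);ey=np.array([-np.sin(y),np.cos(y),0])
for q in [0,.6,.7,.8,.85,.9,.95,1,1.1]:
    e=.55-q;B=A+.11*(np.cos(e)*ey+np.array([0,0,np.sin(e)]))
    print(q,(proj('scene',B-.053*ex)-bl).round(1),(proj('scene',B+.053*ex)-br).round(1))
E
python3 ang.py 545 390 465 450
python3 look.py d7 side dial_bar;python3 look.py w7 wrist dial_bar
```

```text
0 [ -3.7 -24.9] [ -4.6 -24.5]
0.6 [-1.  -6.1] [-1.1 -5.1]
0.7 [-1.6 -3.6] [-1.6 -2.6]
0.8 [-2.5 -1.3] [-2.3 -0.4]
0.85 [-3.1 -0.3] [-2.8  0.7]
0.9 [-3.7  0.7] [-3.3  1.6]
0.95 [-4.3  1.6] [-3.9  2.5]
1 [-5.   2.4] [-4.6  3.2]
1.1 [-6.6  3.8] [-6.1  4.5]
9.4 [0.5273 0.0945 0.0749] [0.996 0.05  0.071] [-0.7 -1.   5.1]
dial_bar [(0.67, 317.1, 211.9)]
{'A': array([322.7, 217.7]), 'P': array([331.1, 233.2]), 'B': array([318.4, 193. ]), 'bl': array([305. , 194.3]), 'br': array([331.7, 191.8]), 'knob': array([334.3, 221. ]), 'mark': array([333.5, 213.4]), 'plate': array([339., 216.]), 'mb': array([334. , 218.3])}
9.5 [0.5273 0.0946 0.0749] [0.996 0.05  0.071] [-0.2 -2.1  4.8]
dial_bar [(0.78, 302.4, 241.0)]
{'A': array([300.8, 424.2]), 'P': array([311.3, 654.8]), 'B': array([296.6, 378.3]), 'bl': array([134.1, 389.2]), 'br': array([449.2, 368.1]), 'knob': array([ 322.4, 1019.6]), 'mark': array([349.8, 821.6]), 'plate': array([405.2, 416.3]), 'mb': array([344.7, 765.6])}
```

View pics/w7.png

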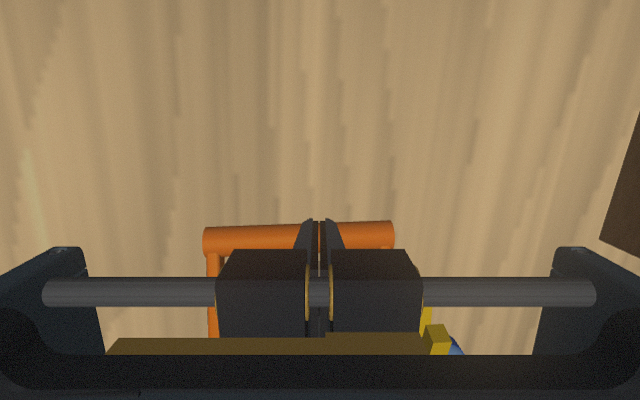

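Call:
step_arm:
  targets: "0 0 0 -0.025 0;0 0 0 0 0"

```text
time: 9.8
eef_pos: [0.5274, 0.0938, 0.0721]
eef_rot: [[0.996, 0.05, 0.072], [0.051, -0.999, -0.008], [0.072, 0.012, -0.997]]
wrist_force: [-1.7, -0.3, 6.0]
gripper_width: 0.0004
```

```bash
for i in 1 2 3 4 5; do python3 look.py s8 scene lever_knob | head -2; done
```

```text
9.8 [0.5274 0.0938 0.0721] [0.996 0.051 0.072] [-1.7 -0.3  6. ]
lever_knob [(0.6, 299.0, 164.4), (0.3, 350.4, 239.3)]
9.9 [0.5274 0.0939 0.0723] [0.996 0.051 0.072] [-0.5 -1.9  6. ]
lever_knob [(0.61, 299.0, 162.9)]
10.0 [0.5274 0.0939 0.0722] [0.996 0.051 0.072] [-1.5 -1.5  5.7]
lever_knob [(0.5, 302.2, 162.1)]
10.1 [0.5274 0.0939 0.0722] [0.996 0.051 0.072] [-1.5 -0.7  6.2]
lever_knob [(0.65, 299.0, 163.3), (0.62, 287.1, 249.4)]
10.2 [0.5274 0.0939 0.0722] [0.996 0.051 0.072] [-0.7 -1.1  5.6]
lever_knob [(0.65, 298.3, 164.7), (0.58, 407.1, 347.7)]
```

View pics/s8.png

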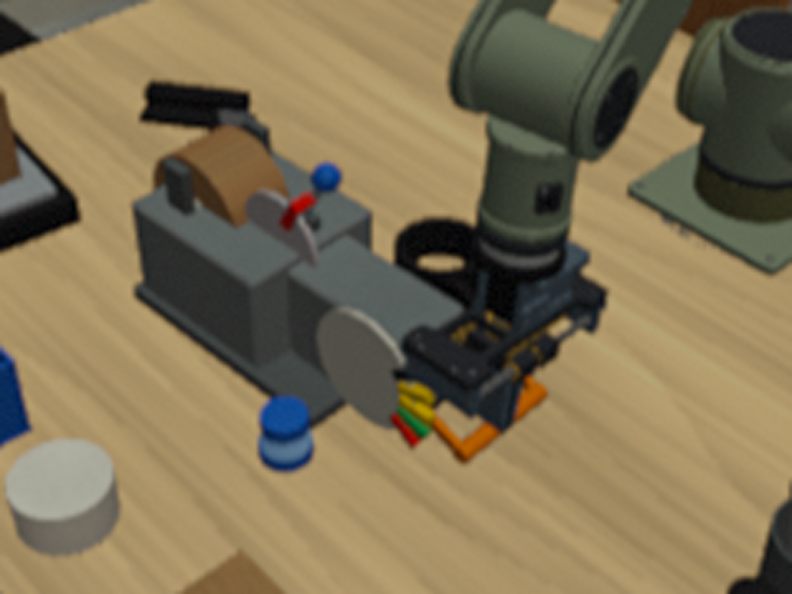

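```bash
python3 ang.py 545 392 465 453 | sed -n 4,7p
python3 - <<'E'
from rig import ticket,status
print(ticket.sign_off()); s=status.sense();print(s['time'],s['eef_pos'],s['wrist_force'])
E
```

```text
0.8 [-2.5 -1.9] [-2.3 -1.3]
0.85 [-3.1 -0.9] [-2.8 -0.3]
0.9 [-3.7  0.1] [-3.3  0.7]
0.95 [-4.3  1. ] [-3.9  1.5]
the job is handed in; nothing more can be done
None
the job is handed in; nothing more can be done
```

I set the lever to the red mark, pressed the dial bar to the third click and handed the job in with the closed fingers still pressing it. `sign_off` reports no verdict, so the figures below are my own last readings.

- **Lever:** I gripped the knob, swung it along its arc and let go. The camera fit then gave the lever at about 0.515 rad against 0.52 rad for the mark, with an uncertainty of about 0.02 rad. The knob was at the same place in the scene picture after the dial was pressed.
- **Dial:** The bar's ends in the scene picture give about 0.87–0.90 rad, and the fingertip height gives about 0.89 rad. The target is 0.9 rad.
- **Hold:** The arm stood still for the last 0.4 s I watched, with an upward push of about 6 N on the fingers.
- **Checks that disagreed:** The scene camera was off sideways by about 2–4 pixels throughout, so I relied on the wrist camera for the lever and on image heights for the dial. The tool also tilted by about 0.07 rad while pressing, which did no harm.
- **Other things on the desk:** The arm went nowhere near them, and the ones in the last scene picture had not moved. I did not measure them separately.

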